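Sort the spindle parts, then prop and hold the wheel stand

ROBOT

A 6-joint arm with a two-finger parallel gripper is mounted at the origin on the work surface. World frame = base frame: x ahead of the robot, y to its left, z up, the work surface at z = 0. Lengths are in mm, angles in rad, forces in N, time in s.
With the tool pointing down it reaches from about 275 to 1000 mm from the base axis. Payload 8.4 kg.
Tool frame: the origin (TCP) lies at the very end of the fingers, on their centre line; the grasp point (between the pads) lies 19 mm behind it; z points along the fingers, y is the direction in which the jaws open and shut (so a half turn about z gives the same grasp; the last joint's range is limited). The gripper opens to 85 mm and grips with 20 to 120 N. Pads are 22 mm wide; open, the fingers measure 114 mm over their backs; the gripper's body (76 mm by 85 mm) begins 54 mm behind the grasp point. The pads swing forward as they close: fully open they stand 13 mm farther back than shut.
Start: joints at [-1.287, 0.353, 1.633, -0, 1.155, -0.002], TCP at [176.202, -599.651, 231.281] pointing down, gripper open.
Joint ranges: [-2.63, 2.63], [-0.92, 2.1], [0.06, 2.66], [-1.3, 4.44], [0, 2.69], [-3.02, 3.02]. Speed limits (rad/s): [2.22, 2.22, 2.79, 3.14, 3.14, 3.14].

INTERFACE

Orientations are given as [roll, pitch, yaw] about the fixed x, y, z axes, in that order (R = Rz(yaw) Ry(pitch) Rx(roll)).
In Python, from rig import r gives the robot as it stands.
- The arm moves only by the tool jog_arm, never from a script. Its argument "increments" is text: rows parted by semicolons, each of 7 numbers parted by spaces: the shift along the tool's x, y, z in cm, then the turn, a rotation vector about the tool's x, y, z in rad, then the opening, from -1 (shut) to 1 (fully open). A call has exactly 8 rows; each row shifts and turns the commanded pose from where the row before left it, along the tool's axes as they then stand; what a row does not reach is not made up. A row lasts 1/10 s, in which the tool goes at most 50 mm and 8.59 degrees, less where a joint would pass 70% of its speed; a pose out of reach is approached as far as the arm can. A call with a gripper value outside its range is refused whole. The fingers move at their own pace and stop on an object; "squeeze" is the grip in N (left out, the last holds). Time passes only in rows, so rows that do not move let the fingers close, or fill a call up. It gives the time, the measured TCP pose, the force and the opening at its end, in the units of the state.
- r.sense(): the state, without advancing time (a new reading comes with each control period).
- r.grab_frame(name): name is "scene" or "top"; returns the picture (400x640x3 uint8, red, green, blue); there is no depth.
- r.camera_info(name): a dict with "K" (3x3 intrinsics, pixels), "rvec" (rotation vector, rad) and "tvec" (3), from world to camera coordinates, as OpenCV has them. Camera axes: x right, y down, z forward; pixel columns grow to the right and rows downward; lengths in mm; the calibration is good to about 2 mm. A picture is of the moment at which its call begins. camera_info takes no time and is no camera call.
- r.sign_off(): hands the job in, once; it reports no verdict.
The state is a dict: "clock": time; "qpos": joint angles; "qvel": joint speeds; "joint_efforts": joint torques, N m; "eef_pos": TCP position; "tcp_rot": TCP orientation; "contact_force": force on the tool from outside, world axes, zero at the start; "wrist_torque": the same for the moment, N m; "opening": opening from 0.0 (shut) to 1.0 (fully open).
Only numpy, scipy, OpenCV 4.12 (cv2) and the standard library are available. Lean on these libraries where they do the work, as an engineer would, in place of code of your own. Each camera call takes 0.05 s, during which the arm holds its last target.

TASK

Clear the bench for a wheel change: put the loose hex nut into the bin that holds nuts and the loose dressing stick into the bin that holds sticks. Then flip the wheel stand's kickstand down over its centre until it snaps fully down, and after that raise the leaning frame by its top bar and hold it upright so that it cannot tip back. The job finishes while the gripper is still holding the frame upright: do not let go, and leave the jar, felt cone and wrench where they are.

Things in the scene. Friction and masses are not known exactly. Their poses are not given: they have to be found in the camera images.
- nut_mid (a point): Centre of the loose steel hex nut (half-way up): 32 mm across the flats, 37 mm across corners, 18 mm high, 18 mm hole, 70 g, lying flat on the bench. Its x axis is square to one pair of flats (the other pairs are at 60 and 120 degrees); z is up.
- stick_mid (a point): Centre of the loose dressing stick, a plain pale stone-grey square bar 80 x 16 x 16 mm, 50 g, lying on the bench. x runs along its length; z is up. It starts with its length within about 45 degrees of straight ahead from the robot.
- nut_bin: Open grey plastic bin fixed to the bench, with three steel nuts (fixed) at its far end. 150 mm long (x) by 110 wide (y) by 40 high outside, walls and floor 4 mm. Origin: centre of its underside, on the bench. x points to the far end; the fixed nuts, 18 mm high, fill it from x = +30 mm on, the rest is empty.
- stick_bin: Open grey plastic bin of the same size and make as the nut bin, with two dressing sticks (fixed, 16 mm high, lying across the bin) at its far end, from x = +30 mm on; the rest is empty. Origin: centre of its underside. x points to the far end. The two bins may stand in either order.
- stand_hinge (a point): Middle of the axis on which the frame tips, 30 mm above the bench, at the foot plate of the wheel stand (fixed to the bench, 140 x 130 mm). y runs along the hinge axis; x points horizontally to the far side, where the frame leans at the start and the hub overhangs.
- frame (a joint): Tip angle of the frame about the stand hinge, rad. 0 = upright; positive = leaning to the far side (+x of stand_hinge). Stops at +0.36 (where it rests at the start) and at -0.2. The 0.9 kg frame with its overhanging hub always falls back to +0.36 when let go; holding takes some 1.5 to 4 N at the top bar.
- bar_mid (a point): Middle of the frame's top bar: round, steel, 18 mm thick, 96 mm long, along the hinge axis. It runs on a 190 mm circle about stand_hinge: 190 x sin(frame angle) mm to +x, 190 x cos(frame angle) mm above the hinge. Between the two posts (60 mm apart, 14 mm thick) it is free 30 mm below its centre: pinch it from above, across the bar; it can turn in the grip. Axes turn with the frame.
- leg_pivot (a point): Pivot of the kickstand on the near (-x) side of the frame, 115 mm up the frame from the hinge, 24 mm to the near side and 36 mm to +y of the middle. Axes turn with the frame: the leg swings in a plane near the frame's y-z plane, about the frame's x.
- leg_foot (a point): Centre of the round rubber foot (20 mm ball) at the end of the kickstand leg, a steel rod 12 mm thick, straight from leg_pivot to here, 140 mm. Folded, it sticks out to the side (+y of the frame), rising 15 degrees.
- kickstand (a joint): Kickstand angle q, rad: 0 = folded (at the start, kept there by an over-centre spring), 1.45 = fully down at its stop. Pushing the outer leg down takes about 2 N at first, then less; past about 0.7 the spring takes it down by itself. In the frame's axes the foot lies from leg_pivot 140 x cos(0.26 - q) mm to +y, 140 x sin(0.26 - q) mm up, 12 mm to -x.
- jar: Bystander: glass jar with steel lid, 60 mm wide, 75 mm high; origin at the centre of its underside. Leave alone.
- felt_cone: Bystander: pale felt polishing cone, 38 mm wide, 52 mm high, standing; origin at the centre of its underside. Leave alone.
- wrench: Bystander: 150 mm steel wrench lying on the bench; origin at its middle. Leave alone.

How it is judged:
By the outcome, as a careful person would: the job done as asked, in the order asked, and still so for the second after the job is handed in, while the arm keeps its last pose, push and grip.
It also fails if it takes over 72 s, if anything falls off the work surface, if the arm or the gripper's body presses on something with over 40 N, if the wrist force passes 120 N, or if a joint passes its speed limit or range.

## Working session

There is one attempt and no reset: what is moved stays moved. The work goes in short steps, Python scripts to look and compute and a tool call to move; the robot and the scene stay as the last step left them, time stands still between calls to the robot, and variables do not carry over. Pictures are saved under pics/ and viewed, and the job is handed in when it is done.

Besides the shell and the picture viewer there is one more tool, called after "Request:" as a command line: name --argument value ..., lists and objects as JSON in quotes. jog_arm: Moves the arm, as the interface text tells. Its arguments: {"type":"object","properties":{"increments":{"type":"string"},"squeeze":{"type":"number"}},"required":["increments"]}

```bash
mkdir -p pics; ls
python3 - <<'E'
from rig import r
import cv2
s=r.sense();print(s)
for n in("scene","top"):
    im=r.grab_frame(n);cv2.imwrite(f"pics/{n}0.png",im[:,:,::-1])
    print(n,r.camera_info(n))
E
```

```text
pics
{'clock': 0.0, 'qpos': array([-1.28736083e+00,  3.53680282e-01,  1.63414765e+00, -1.57727278e-05,
        1.15518695e+00, -2.38545573e-03]), 'qvel': array([ 2.32799618e-04,  1.13380299e-06, -4.37638143e-04, -8.47993279e-04,
       -1.29535792e-03, -7.71733402e-04]), 'joint_efforts': array([-2.53858881e-03, -6.05248547e+01, -3.42067802e+01, -2.12306991e-04,
        9.31449904e-03,  1.36808470e-05]), 'eef_pos': array([ 176.08497804, -599.18029345,  230.53582469]), 'tcp_rot': array([-3.14017039e+00,  1.10282154e-05,  2.85827341e-01]), 'contact_force': array([ 0.05828271,  0.76127845, -0.16842983]), 'wrist_torque': array([-0.00866426, -0.01955039,  0.01099386]), 'opening': 1.0018591526035154}
scene {'K': array([[448.92231403,   0.        , 317.25984364],
       [  0.        , 448.92231403, 195.00607494],
       [  0.        ,   0.        ,   1.        ]]), 'rvec': array([ 0.76280717,  2.74740757, -0.89578505]), 'tvec': array([ 432.56581752, -196.88369029, 1443.56809934])}
top {'K': array([[420.05170321,   0.        , 322.48313657],
       [  0.        , 420.05170321, 200.31343065],
       [  0.        ,   0.        ,   1.        ]]), 'rvec': array([ 2.17958551, -2.15176832,  0.08561241]), 'tvec': array([  68.24435788,  567.12823388, 1257.33349279])}
```

View pics/scene0.png

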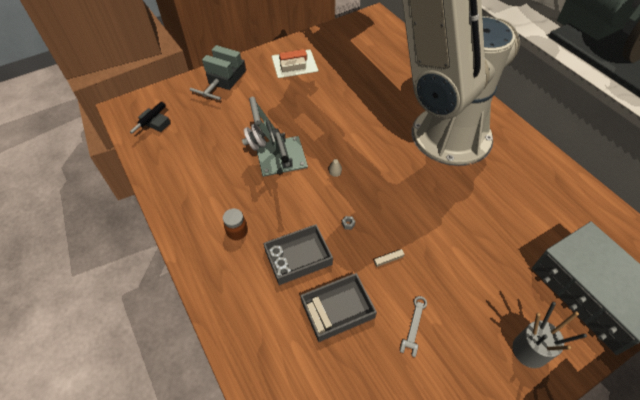

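View pics/top0.png

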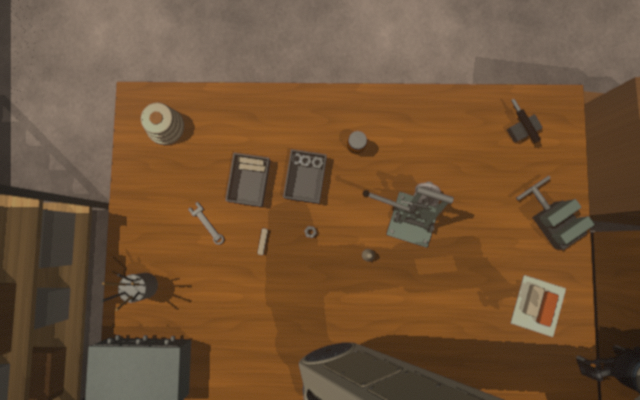

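The scene view shows the nut at (348,222), stick at (390,258), nut bin at (298,255), stick bin at (338,307) and stand at (270,145). In the top view the nut is at (311,232), stick (264,242), nut bin (306,176), stick bin (249,180), and the stand around (415,215) with the leg foot at (366,193).

```bash
cat > h.py <<'E'
import numpy as np,cv2
from rig import r
C={}
for n in("scene","top"):
    i=r.camera_info(n);R=cv2.Rodrigues(np.array(i["rvec"]))[0];C[n]=(np.array(i["K"]),R,np.array(i["tvec"]).ravel())
def ray(n,uv):
    K,R,t=C[n];d=R.T@np.linalg.inv(K)@np.array([uv[0],uv[1],1.]);return -R.T@t,d/np.linalg.norm(d)
def plane(n,uv,z):
    o,d=ray(n,uv);return o+d*(z-o[2])/d[2]
def tri(a,b):
    o1,d1=ray("scene",a);o2,d2=ray("top",b)
    s=np.linalg.lstsq(np.c_[d1,-d2],o2-o1,rcond=None)[0]
    p,q=o1+s[0]*d1,o2+s[1]*d2
    return (p+q)/2,np.linalg.norm(p-q)
def proj(n,p):
    K,R,t=C[n];return cv2.projectPoints(np.array(p,float).reshape(-1,3),cv2.Rodrigues(R)[0],t,K,None)[0].reshape(-1,2)
E
python3 - <<'E'
from h import *
s=cv2.imread("pics/scene0.png");t=cv2.imread("pics/top0.png")
def crop(im,x,y,w,h,k,n): cv2.imwrite("pics/"+n,cv2.resize(im[y:y+h,x:x+w],None,fx=k,fy=k,interpolation=cv2.INTER_CUBIC))
crop(t,220,140,120,130,4.5,"c_t1.png");crop(t,345,165,130,110,5,"c_t2.png")
crop(s,255,200,160,145,4,"c_s1.png");crop(s,230,80,120,120,5,"c_s2.png")
for n,m in(("scene",(348,222)),("top",(311,232))):print(n,plane(n,m,9))
for n,m in(("scene",(390,258)),("top",(264,242))):print(n,plane(n,m,8))
print(plane("top",(366,193),150), [ -C[n][1].T@C[n][2] for n in C])
E
```

```text
scene [471.96346943 112.95509757   9.        ]
top [469.44186493 109.87325219   9.        ]
scene [438.6115843  262.89281505   8.        ]
top [436.80578437 254.3297438    8.        ]
[576.37616332 -46.50725217 150.        ] [array([ 875.97607151,  649.40770632, 1058.63156223]), array([ 445.27150813,   55.01731548, 1306.09556204])]
```

View pics/c_t1.png

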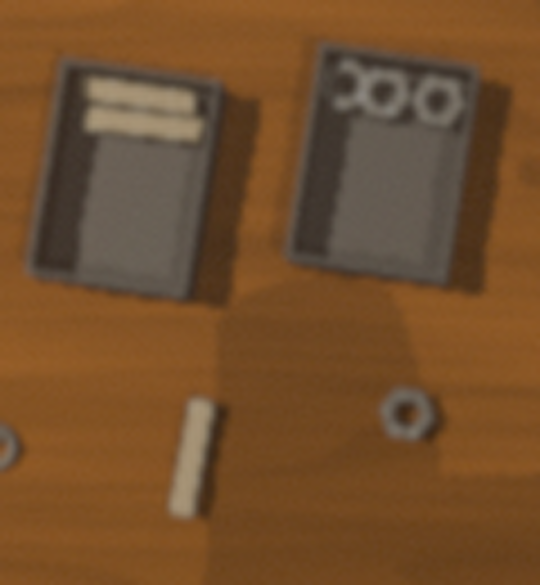

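View pics/c_t2.png

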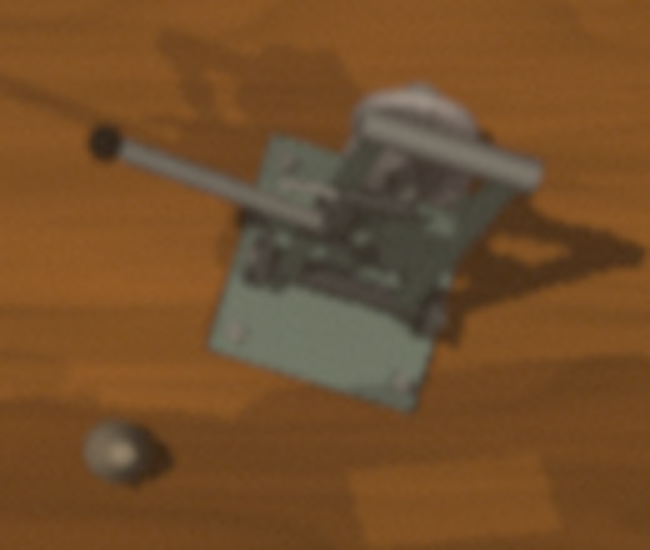

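View pics/c_s1.png

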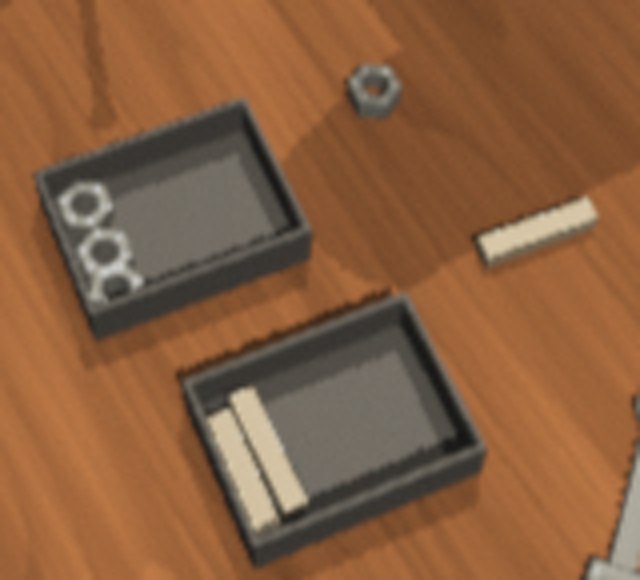

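View pics/c_s2.png

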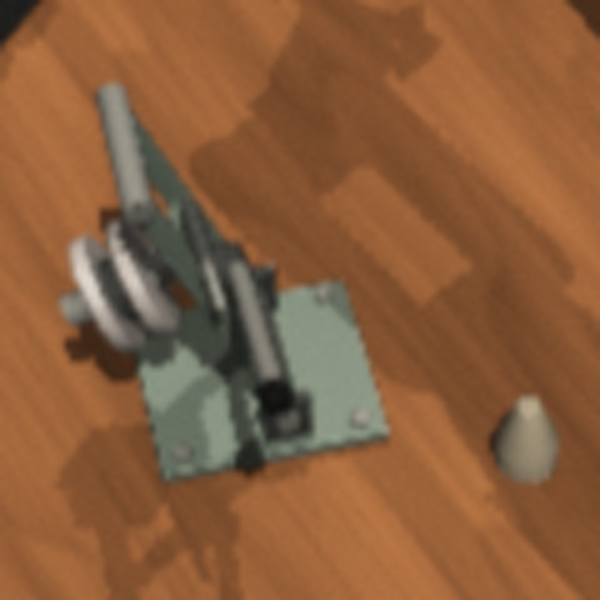

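```bash
cat > m.py <<'E'
from h import *
def cp(p,x,y,k): return ((p[0]+.5)/k-.5+x,(p[1]+.5)/k-.5+y)
T1=lambda *p:cp(p,220,140,4.5); T2=lambda *p:cp(p,345,165,5); S1=lambda *p:cp(p,255,200,4); S2=lambda *p:cp(p,230,80,5)
def rect(n,c,z,half=60,k=4,im=None):
    # metric rectification of plane z around c: px -> world
    N=2*half*k; g=(np.arange(N)+.5)/k-half
    X,Y=np.meshgrid(c[0]+g,c[1]+g); P=np.c_[X.ravel(),Y.ravel(),np.full(X.size,z)]
    uv=proj(n,P).astype(np.float32).reshape(N,N,2)
    return cv2.remap(im,uv[...,0],uv[...,1],cv2.INTER_CUBIC)
E
python3 - <<'E'
from m import *
np.set_printoptions(precision=1,suppress=True)
ims={"scene":cv2.imread("pics/scene0.png"),"top":cv2.imread("pics/top0.png")}
def toW(p,c,half=60,k=4): return np.array(c)[:2]+(np.array(p)+.5)/k-half
for nm,c,z in(("nut",(470,110),18),("stick",(437,256),16)):
  for n in ims:
    w=rect(n,c,z,im=ims[n]);hsv=cv2.cvtColor(w,cv2.COLOR_BGR2HSV)
    m=((hsv[...,1]<110)).astype(np.uint8)*255
    cv2.imwrite(f"pics/r_{nm}_{n}.png",np.hstack([w,cv2.cvtColor(m,cv2.COLOR_GRAY2BGR)]))
    cs,_=cv2.findContours(m,cv2.RETR_EXTERNAL,cv2.CHAIN_APPROX_NONE)
    cs=[x for x in cs if cv2.contourArea(x)>800]
    b=min(cs,key=lambda x:np.linalg.norm(x.mean((0,1))-240))
    (p,sz,a)=cv2.minAreaRect(b);print(nm,n,toW(p,c),np.array(sz)/4,a,cv2.contourArea(b)/16)
def quad(name,n,ps,z):
    P=np.array([plane(n,p,z)[:2] for p in ps]);d=np.diff(np.r_[P,P[:1]],axis=0)
    print(name,n,P.mean(0),"sides",np.linalg.norm(d,axis=1),"ang",np.degrees(np.arctan2(d[:,1],d[:,0])))
quad("stickbin","top",[T1(63,62),T1(222,80),T1(190,297),T1(28,272)],40)
quad("nutbin","top",[T1(322,44),T1(480,68),T1(450,285),T1(288,262)],40)
quad("nutbin","scene",[S1(38,177),S1(240,100),S1(310,235),S1(93,320)],40)
quad("stickbin","scene",[S1(184,380),S1(402,295),S1(484,450),S1(252,545)],40)
f=tri(S2(276,397),T2(105,142));print("foot",f)
a=tri(S2(113,92),T2(540,178));b=tri(S2(140,210),T2(365,122));print("bar",a,b,(a[0]+b[0])/2,np.linalg.norm(a[0]-b[0]))
P=[plane("top",T2(*p),8) for p in((272,135),(210,350),(412,410))];print("plate",P,np.linalg.norm(P[0]-P[1]),np.linalg.norm(P[2]-P[1]),(P[0]+P[2])/2)
P=[plane("scene",S2(*p),8) for p in((165,477),(388,434),(342,284))];print("plate",P,np.linalg.norm(P[0]-P[1]),np.linalg.norm(P[2]-P[1]),(P[0]+P[2])/2)
print("cone",plane("scene",S2(525,475),0),plane("top",T2(120,452),26))
E
cd pics; python3 -c "
import cv2,numpy as np
cv2.imwrite('r_nut.png',cv2.resize(np.vstack([cv2.imread('r_nut_top.png')[120:360],cv2.imread('r_nut_scene.png')[120:360]]),(800,400)))"
```

```text
nut scene [475.7 118.3] [44.  37.7] 55.097503662109375 1287.53125
nut top [470.9 112.1] [37.4 35.7] 17.19854164123535 1038.75
stick scene [442.7 262.3] [24.5 84.5] 80.36727905273438 1880.875
stick top [439.3 257.9] [21.3 81.6] 80.98067474365234 1554.53125
stickbin top [627.6 304.8] sides [109.6 149.5 111.2 145.4] ang [-95.9 173.2  81.9  -7.5]
nutbin top [638.5 129.1] sides [109.  149.4 110.4 150.9] ang [-98.2 173.   82.6  -7.6]
nutbin scene [643.4 135.3] sides [143.5 110.9 146.9 109.3] ang [173.   83.   -7.6 -98.8]
stickbin scene [630.8 307.9] sides [145.3 109.1 147.4 108.5] ang [171.6  82.5  -8.6 -98.6]
foot (array([572.6, -42.6, 182.3]), np.float64(0.12902868810554574))
bar (array([ 553.1, -267.6,  206.6]), np.float64(1.3771840155807378)) (array([ 581.5, -176.4,  207. ]), np.float64(1.4455682101734355)) [ 567.3 -222.   206.8] 95.49687116365774
plate [array([ 598.1, -161.2,    8. ]), array([ 464.6, -122.7,    8. ]), array([ 429.6, -246.1,    8. ])] 138.92965283924403 128.23092075357184 [ 513.8 -203.6    8. ]
plate [array([ 598.9, -159.5,    8. ]), array([ 468.2, -118.8,    8. ]), array([ 431.2, -241.5,    8. ])] 136.868067050739 128.1999450996205 [ 515.  -200.5    8. ]
cone [410.7 -54.    0. ] [402.2 -65.9  26. ]
```

View pics/r_nut.png

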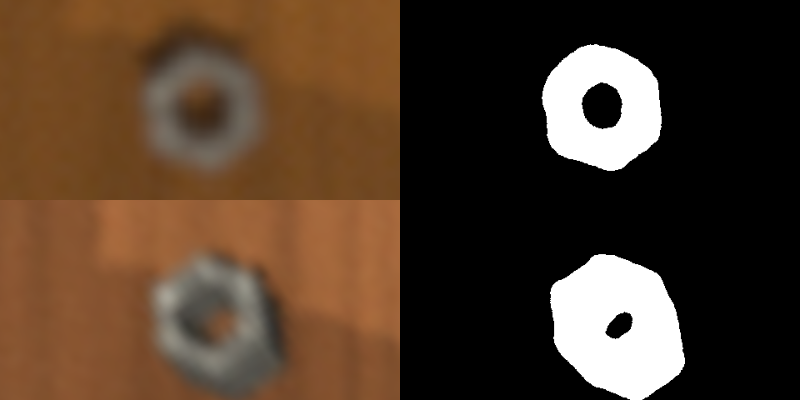

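```bash
cat > plan.py <<'E'
import numpy as np,sys
from scipy.spatial.transform import Rotation as Ro
from rig import r
# usage: plan.py x y z yaw n opening ; equal world steps over n rows (tool down)
def plan(x,y,z,yaw,n,op):
    s=r.sense();R=Ro.from_euler("xyz",s["tcp_rot"]);p=s["eef_pos"].copy()
    T=Ro.from_euler("xyz",[np.pi,0,yaw]);step=(np.array([x,y,z])-p)/n
    w=(R.inv()*T).as_rotvec()/n
    for i in range(n):
        d=R.inv().apply(step)/10;print(*np.round(d,2),*np.round(w,3),op,end="; ")
        R=R*Ro.from_rotvec(w)
    print("\n step",np.linalg.norm(step),"turn",np.linalg.norm(w),"now",p.round(1),s["tcp_rot"].round(3),s["contact_force"].round(1),round(s["opening"],2),round(s["clock"],2))
a=list(map(float,sys.argv[1:]));plan(*a[:4],int(a[4]),a[5])
E
python3 plan.py 471 114 230 0.4 16 1
```

```text
3.03 -3.76 0.01 -0.0 -0.0 -0.007 1.0; 3.05 -3.74 0.01 -0.0 -0.0 -0.007 1.0; 3.08 -3.71 0.01 -0.0 -0.0 -0.007 1.0; 3.11 -3.69 0.01 -0.0 -0.0 -0.007 1.0; 3.13 -3.67 0.01 -0.0 -0.0 -0.007 1.0; 3.16 -3.65 0.01 -0.0 -0.0 -0.007 1.0; 3.18 -3.62 0.01 -0.0 -0.0 -0.007 1.0; 3.21 -3.6 0.01 -0.0 -0.0 -0.007 1.0; 3.23 -3.58 0.01 -0.0 -0.0 -0.007 1.0; 3.26 -3.56 0.01 -0.0 -0.0 -0.007 1.0; 3.29 -3.53 0.01 -0.0 -0.0 -0.007 1.0; 3.31 -3.51 0.01 -0.0 -0.0 -0.007 1.0; 3.34 -3.48 0.01 -0.0 -0.0 -0.007 1.0; 3.36 -3.46 0.0 -0.0 -0.0 -0.007 1.0; 3.39 -3.44 0.0 -0.0 -0.0 -0.007 1.0; 3.41 -3.41 0.0 -0.0 -0.0 -0.007 1.0; 
 step 48.237547585343485 turn 0.007136786220001004 now [ 176.1 -599.2  230.6] [-3.14  -0.     0.286] [-0.3 -0.1  0.1] 1.0 0.1
```

Request:
jog_arm --increments "3 -3.75 0 0 0 0 1; 3 -3.75 0 0 0 0 1; 3 -3.75 0 0 0 0 1; 3 -3.75 0 0 0 0 1; 3 -3.75 0 0 0 0 1; 3 -3.75 0 0 0 0 1; 3 -3.75 0 0 0 0 1; 3 -3.75 0 0 0 0 1" --squeeze 50

```text
clock: 0.9
eef_pos: [322.0, -242.3, 231.2]
tcp_rot: [3.142, -0.0, 0.285]
contact_force: [0.9, -0.1, -0.3]
opening: 1.001
```

```bash
python3 plan.py 471 114 150 0.4 8 1
```

```text
3.04 -3.75 1.02 0.0 -0.0 -0.014 1.0; 3.09 -3.71 1.02 0.0 -0.0 -0.014 1.0; 3.15 -3.66 1.02 0.0 -0.0 -0.014 1.0; 3.2 -3.62 1.02 0.0 -0.0 -0.014 1.0; 3.25 -3.57 1.02 0.0 -0.0 -0.014 1.0; 3.3 -3.52 1.02 0.0 -0.0 -0.014 1.0; 3.35 -3.47 1.02 0.0 -0.0 -0.014 1.0; 3.4 -3.43 1.02 0.0 -0.0 -0.014 1.0; 
 step 49.332870706948746 turn 0.01434508024808238 now [ 322.  -242.3  231.2] [ 3.142 -0.     0.285] [ 0.9 -0.1 -0.3] 1.0 0.9
```

Request:
jog_arm --increments "3.05 -3.75 0.7 0 0 -0.014 1; 3.1 -3.7 0.7 0 0 -0.014 1; 3.15 -3.65 0.7 0 0 -0.014 1; 3.2 -3.6 0.7 0 0 -0.014 1; 3.25 -3.55 0.7 0 0 -0.014 1; 3.3 -3.5 0.7 0 0 -0.014 1; 3.3 -3.4 0.7 0 0 -0.014 1; 2.8 -3 0.7 0 0 -0.014 0.6"

```text
clock: 1.7
eef_pos: [467.9, 106.8, 174.9]
tcp_rot: [3.142, -0.0, 0.399]
contact_force: [0.7, -0.4, 0.3]
opening: 0.854
```

```bash
python3 plan.py 471 114 100 0.4 3 0.4; python3 -c "
from h import *
for n in C: cv2.imwrite(f'pics/{n}1.png',r.grab_frame(n)[:,:,::-1])
t=cv2.imread('pics/top1.png')[170:290,250:390];s=cv2.imread('pics/scene1.png')[120:260,290:430]
cv2.imwrite('pics/v1.png',np.hstack([cv2.resize(t,(400,343)),cv2.resize(s,(343,343))]))
print(r.sense()['eef_pos'],r.sense()['opening'])
p=r.sense()['eef_pos']
for n in C: print(n,proj(n,p))
"
```

```text
0.19 -0.18 2.5 0.0 -0.0 -0.0 0.4; 0.19 -0.18 2.5 0.0 -0.0 -0.0 0.4; 0.19 -0.18 2.5 0.0 -0.0 -0.0 0.4; 
 step 25.10942095278141 turn 0.00026560303257774925 now [467.9 106.8 174.9] [ 3.142 -0.     0.399] [ 0.7 -0.4  0.3] 0.85 1.7
[468.54479394 108.19119685 174.46505991] 0.7982524490713415
scene [[351.00317421 184.0124709 ]]
top [[309.03749985 231.15858764]]
```

View pics/v1.png

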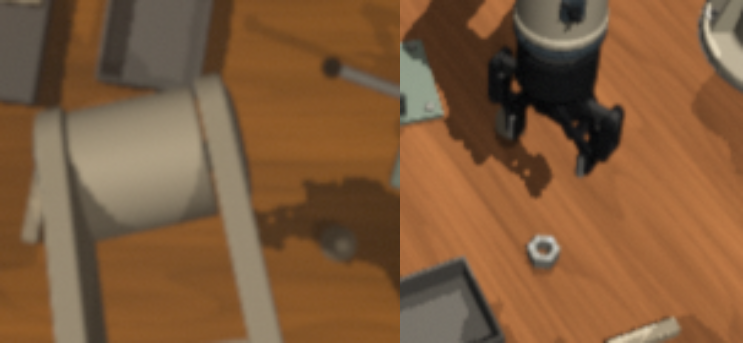

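The scene crop shows the nut at about (543,250) of the right half, with the fingers straight above it and the stick still in place; the top view is hidden by the arm.

Request:
jog_arm --increments "0.15 -0.1 4 0 0 0 0.4; 0.15 -0.15 4 0 0 0 0.4; 0.15 -0.15 3.5 0 0 0 0.4; 0 0 2.5 0 0 0 0.4; 0 0 0 0 0 0 0.4; 0 0 0 0 0 0 0.4; 0 0 0 0 0 0 0.4; 0 0 0 0 0 0 0.4"

```text
clock: 2.6
eef_pos: [471.0, 109.8, 36.8]
tcp_rot: [3.141, -0.003, 0.398]
contact_force: [0.2, 0.2, 0.2]
opening: 0.701
```

```bash
python3 plan.py 471 114 3 0.4 3 0.4; python3 -c "
from h import *
n='scene';cv2.imwrite('pics/v2.png',cv2.resize(r.grab_frame(n)[140:280,270:430,::-1],(800,700)) [:600])
"
```

```text
0.05 -0.13 1.13 0.0 -0.001 -0.001 0.4; 0.05 -0.13 1.13 0.0 -0.001 -0.001 0.4; 0.05 -0.13 1.13 0.0 -0.001 -0.001 0.4; 
 step 11.33872654631799 turn 0.0011805113010311908 now [471.  109.8  36.8] [ 3.141e+00 -3.000e-03  3.980e-01] [0.2 0.2 0.2] 0.7 2.6
```

View pics/v2.png

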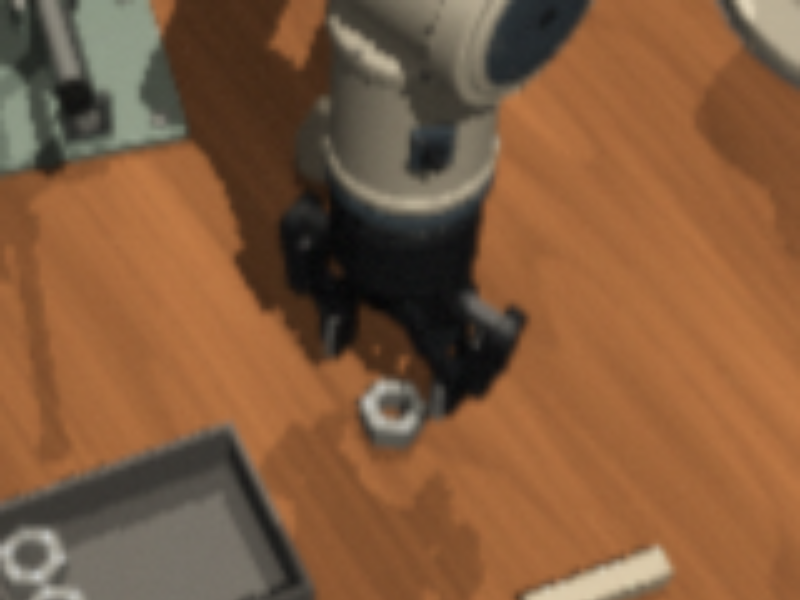

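Fingertips at about (340,345) and (440,408) straddle the nut at (392,412), whose flats look parallel to the pads. Descend and close.

Request:
jog_arm --increments "0.1 -0.2 1.1 0 0 0 0.4; 0.1 -0.2 1.1 0 0 0 0.4; 0 0 1.1 0 0 0 0.4; 0 0 0 0 0 0 -1; 0 0 0 0 0 0 -1; 0 0 0 0 0 0 -1; 0 0 0 0 0 0 -1; 0 0 0 0 0 0 -1"

```text
clock: 3.45
eef_pos: [470.4, 114.2, 2.5]
tcp_rot: [3.142, -0.0, 0.398]
contact_force: [0.2, 0.1, -1.1]
opening: 0.359
```

Request:
jog_arm --increments "0 0 0 0 0 0 -1; 0 0 0 0 0 0 -1; 0 0 0 0 0 0 -1; 0 0 -3 0 0 0 -1; 0 0 -4 0 0 0 -1; 0 0 -3 0 0 0 -1; 0 0 0 0 0 0 -1; 0 0 0 0 0 0 -1"

```text
clock: 4.25
eef_pos: [470.5, 114.3, 102.7]
tcp_rot: [3.141, -0.002, 0.398]
contact_force: [0.3, -0.7, -1.5]
opening: 0.353
```

```bash
python3 plan.py 621 135 103 0.4 4 -1; python3 -c "
from h import *
n='scene';cv2.imwrite('pics/v3.png',cv2.resize(r.grab_frame(n)[110:280,270:430,::-1],(560,595)))
"
```

```text
3.67 0.98 -0.0 0.0 -0.0 -0.001 -1.0; 3.67 0.98 -0.0 0.0 -0.0 -0.001 -1.0; 3.67 0.98 -0.01 0.0 -0.0 -0.001 -1.0; 3.67 0.99 -0.01 0.0 -0.0 -0.001 -1.0; 
 step 37.969912333930644 turn 0.000675083957415582 now [470.5 114.3 102.7] [ 3.141e+00 -2.000e-03  3.980e-01] [ 0.3 -0.7 -1.5] 0.35 4.25
```

View pics/v3.png

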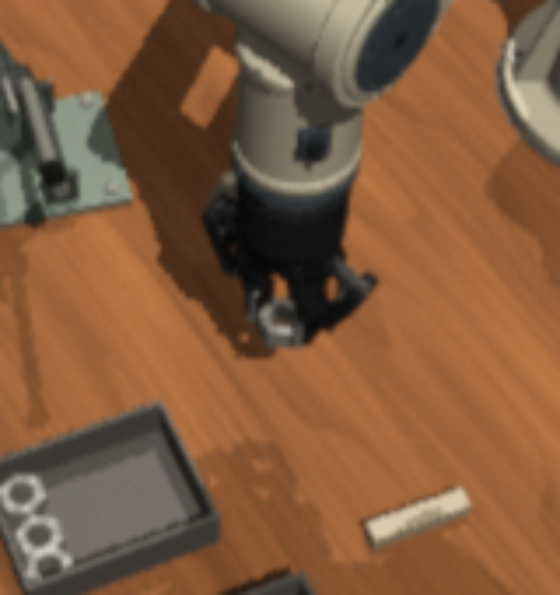

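The nut is in the fingers at (282,320), lifted clear (opening 0.35 ≈ 30 mm).

Request:
jog_arm --increments "3.65 1 0 0 0 0 -1; 3.65 1 0 0 0 0 -1; 3.65 1 0 0 0 0 -1; 3.7 0.95 1 0 0 0 -1; 0 0 3 0 0 0 -1; 0 0 3 0 0 0 -1; 0 0 1.5 0 0 0 -1; 0 0 0 0 0 0 -1"

```text
clock: 5.1
eef_pos: [617.8, 134.0, 13.7]
tcp_rot: [-3.14, 0.006, 0.398]
contact_force: [-0.7, -0.0, -0.5]
opening: 0.362
```

```bash
python3 plan.py 621 135 9 0.4 1 -1; python3 -c "
from h import *
n='scene';cv2.imwrite('pics/v4.png',cv2.resize(r.grab_frame(n)[150:300,230:390,::-1],(560,525)))
"
```

```text
0.34 0.03 0.47 -0.001 0.006 -0.002 -1.0; 
 step 5.7470192817541985 turn 0.006875308578671028 now [617.8 134.   13.7] [-3.14   0.006  0.398] [-0.7 -0.  -0.5] 0.36 5.1
```

View pics/v4.png

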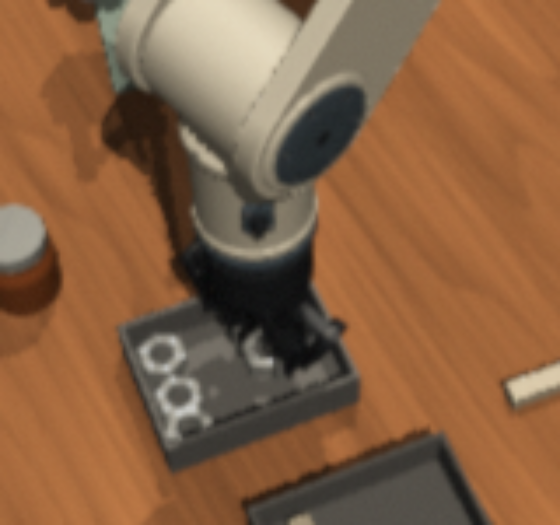

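The nut hangs inside the bin at about (262,352), well clear of the fixed nuts and walls. Lower, release, rise and head for the stick.

Request:
jog_arm --increments "0.2 0 0.5 0 0 0 -1; 0 0 0 0 0 0 0.1; 0 0 0 0 0 0 0.1; 0 0 0 0 0 0 0.1; 0 0 0 0 0 0 0.1; 0 0 -3 0 0 0 0.1; 0 0 -4 0 0 0 0.1; 0 0 -4 0 0 0 0.3"

```text
clock: 5.95
eef_pos: [621.9, 135.2, 123.3]
tcp_rot: [-3.141, 0.001, 0.398]
contact_force: [-0.0, -0.1, 0.5]
opening: 0.65
```

```bash
python3 plan.py 440 259 100 -0.157 6 0.2; python3 -c "
from h import *
n='scene';cv2.imwrite('pics/v5.png',cv2.resize(r.grab_frame(n)[150:300,230:390,::-1],(560,525)))
"
```

```text
-2.0 -3.08 0.39 0.0 0.0 0.092 0.2; -2.27 -2.88 0.39 0.0 0.0 0.092 0.2; -2.53 -2.66 0.39 0.0 0.0 0.092 0.2; -2.76 -2.41 0.39 0.0 0.0 0.092 0.2; -2.97 -2.15 0.39 0.0 0.0 0.092 0.2; -3.16 -1.86 0.39 0.0 0.0 0.092 0.2; 
 step 36.88259217482134 turn 0.09246508114092714 now [621.9 135.2 123.3] [-3.141e+00  1.000e-03  3.980e-01] [-0.  -0.1  0.5] 0.65 5.95
```

View pics/v5.png

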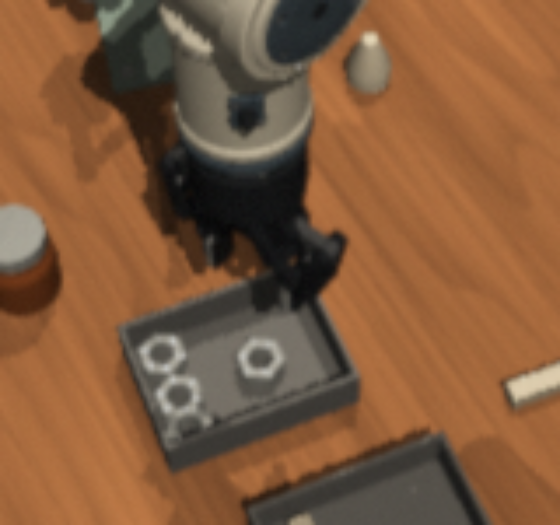

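The nut lies flat on the nut bin's floor at (261,358). On to the stick.

Request:
jog_arm --increments "-2 -3.1 0 0 0 0.092 0.2; -2.25 -2.9 0 0 0 0.092 0.2; -2.5 -2.65 0 0 0 0.092 0.2; -2.75 -2.4 0.5 0 0 0.092 0.2; -3 -2.15 0.8 0 0 0.092 0.2; -3.15 -1.85 1 0 0 0.092 0.2; 0 0 4 0 0 0 0.2; 0 0 1 0 0 0 0.2"

```text
clock: 6.8
eef_pos: [438.4, 258.8, 47.2]
tcp_rot: [3.139, 0.003, -0.152]
contact_force: [-0.3, -0.2, -0.8]
opening: 0.603
```

```bash
python3 plan.py 440 259 3 -0.157 3 0.2; python3 -c "
from h import *
n='scene';cv2.imwrite('pics/v6.png',cv2.resize(r.grab_frame(n)[180:300,310:460,::-1],(700,560)))
"
```

```text
0.06 -0.02 1.47 0.001 0.001 0.002 0.2; 0.06 -0.02 1.47 0.001 0.001 0.002 0.2; 0.05 -0.02 1.47 0.001 0.001 0.002 0.2; 
 step 14.72793358239445 turn 0.001944782108120266 now [438.4 258.8  47.2] [ 3.139e+00  3.000e-03 -1.520e-01] [-0.3 -0.2 -0.8] 0.6 6.8
```

View pics/v6.png

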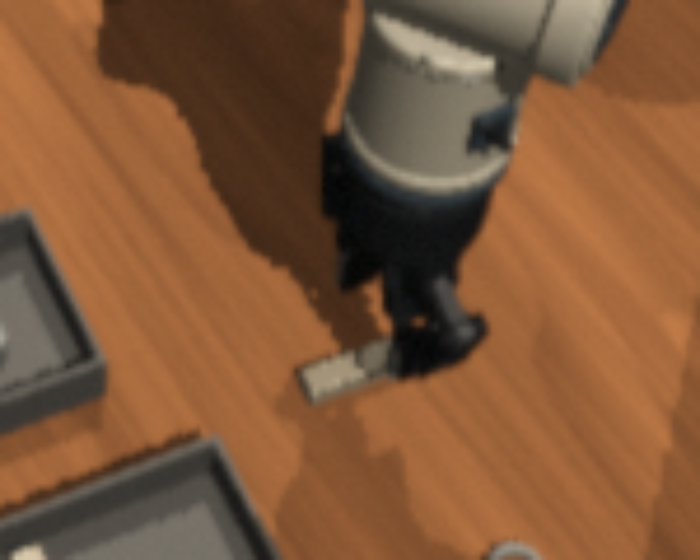

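The stick (visible from (305,385) to (395,350)) runs between the two fingers. Descend and grip.

Request:
jog_arm --increments "0.05 0 1.5 0 0 0 0.2; 0.05 0 1.5 0 0 0 0.2; 0 0 1.4 0 0 0 0.2; 0 0 0 0 0 0 -1; 0 0 0 0 0 0 -1; 0 0 0 0 0 0 -1; 0 0 0 0 0 0 -1; 0 0 0 0 0 0 -1"

```text
clock: 7.65
eef_pos: [442.2, 259.2, 6.0]
tcp_rot: [-3.141, -0.001, -0.154]
contact_force: [0.7, -0.4, 5.1]
opening: 0.172
```

Request:
jog_arm --increments "0 0 0 0 0 0 -1; 0 0 0 0 0 0 -1; 0 0 0 0 0 0 -1; 0 0 0 0 0 0 -1; 0 0 -3 0 0 0 -1; 0 0 -4 0 0 0 -1; 0 0 -2 0 0 0 -1; 0 0 0 0 0 0 -1"

```text
clock: 8.45
eef_pos: [443.3, 260.1, 98.2]
tcp_rot: [-3.138, -0.004, -0.154]
contact_force: [0.4, -0.4, -0.8]
opening: 0.17
```

```bash
python3 plan.py 609 309 93 -0.131 4 -1; python3 -c "
from h import *
n='scene';cv2.imwrite('pics/v7.png',cv2.resize(r.grab_frame(n)[150:350,290:490,::-1],(590,590)))
"
```

```text
3.9 -1.84 0.15 -0.001 -0.001 -0.006 -1.0; 3.91 -1.82 0.15 -0.001 -0.001 -0.006 -1.0; 3.93 -1.8 0.14 -0.001 -0.001 -0.006 -1.0; 3.94 -1.78 0.14 -0.001 -0.001 -0.006 -1.0; 
 step 43.1998845998119 turn 0.005935194820404997 now [443.3 260.1  98.2] [-3.138 -0.004 -0.154] [ 0.4 -0.4 -0.8] 0.17 8.45
```

View pics/v7.png

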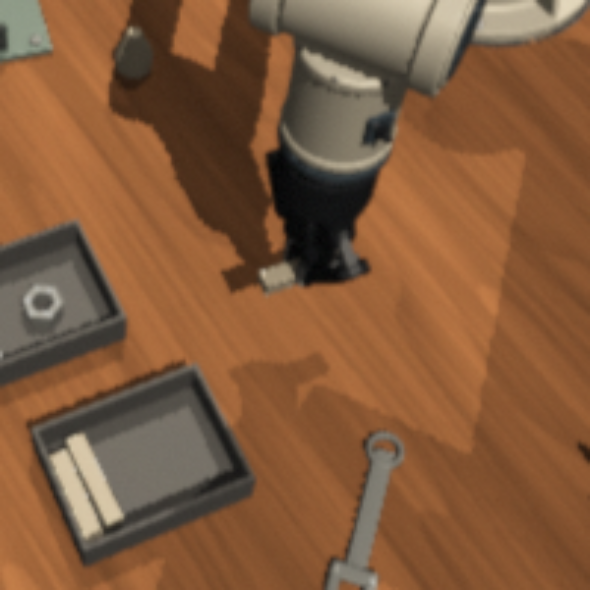

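```bash
python3 -c "
from h import *
p=r.sense()['eef_pos'];print(p)
d=np.array([np.cos(-.154),np.sin(-.154),0])
for q in (p+d*40+[0,0,12],p+d*40+[0,0,0],p-d*40+[0,0,10]):
  print((proj('scene',q)-[290,150])*2.95)
"
```

```text
[442.43169278 259.50518126  96.57836431]
[[259.80108602 276.12475729]]
[[258.38624738 283.36302135]]
[[345.77991691 245.41965178]]
```

The stick's visible end at (262,278) matches the predicted (260,276): it is held at its centre. Carry it over the stick bin.

Request:
jog_arm --increments "3.9 -1.8 0 0 0 -0.006 -1; 3.9 -1.8 0 0 0 -0.006 -1; 3.95 -1.8 0 0 0 -0.006 -1; 3.95 -1.8 0 0 0 -0.006 -1; 0 0 0 0 0 0 -1; 0 0 3 0 0 0 -1; 0 0 1 0 0 0 -1; 0 0 0 0 0 0 -1"

```text
clock: 9.3
eef_pos: [604.7, 306.3, 52.1]
tcp_rot: [3.138, 0.005, -0.13]
contact_force: [0.2, -0.6, -0.6]
opening: 0.17
```

```bash
python3 plan.py 609 309 11 -0.131 2 -1; python3 -c "
from h import *
n='scene';cv2.imwrite('pics/v8.png',cv2.resize(r.grab_frame(n)[200:360,260:420,::-1],(590,590)))
"
```

```text
0.21 -0.17 2.05 0.002 0.003 0.0 -1.0; 0.2 -0.16 2.06 0.002 0.003 0.0 -1.0; 
 step 20.71750819076357 turn 0.003083296409010663 now [604.7 306.3  52.1] [ 3.138  0.005 -0.13 ] [ 0.2 -0.6 -0.6] 0.17 9.3
```

View pics/v8.png

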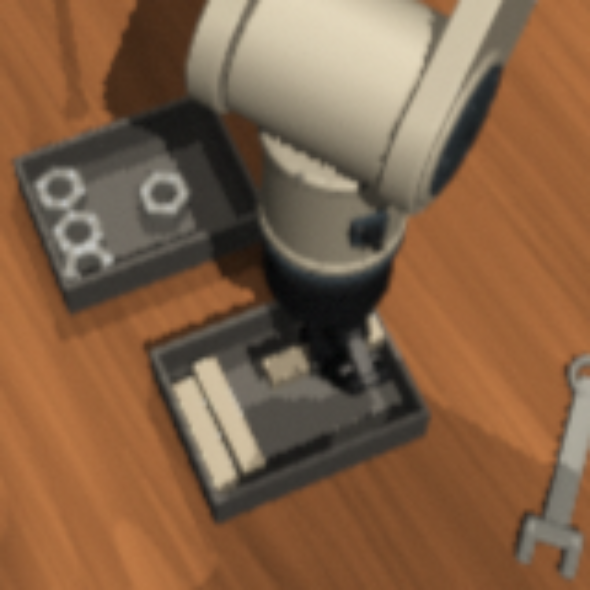

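The stick hangs over the stick bin, far end at (290,365), near end at (378,330), just above the rim; the fixed sticks end at (260,460). Shift 4 mm on, lower and release.

Request:
jog_arm --increments "0.35 -0.2 0.5 0 0 0 -1; 0.05 0 2 0 0 0 -1; 0 0 1.5 0 0 0 -1; 0 0 0 0 0 0 -1; 0 0 0 0 0 0 -0.4; 0 0 0 0 0 0 -0.4; 0 0 0 0 0 0 -0.4; 0 0 0 0 0 0 -0.4"

```text
clock: 10.15
eef_pos: [612.0, 309.2, 16.0]
tcp_rot: [-3.141, -0.001, -0.13]
contact_force: [0.4, -0.6, -0.3]
opening: 0.302
```

Request:
jog_arm --increments "0 0 -1.5 0 0 0 -0.4; 0 0 -4 0 0 0 -0.4; 0 0 -4.5 0 0 0 -0.4; 0 0 -4.5 0 0 0 -0.6; -1 3 -4.5 0 0 0 -1; -1 4 -3 0 0 0 -1; -1 4.5 0 0 0 0 -1; -1 4.5 0 0 0 0 -1"

```text
clock: 10.95
eef_pos: [552.6, 157.8, 233.4]
tcp_rot: [-3.14, -0.004, -0.129]
contact_force: [0.3, -2.0, -0.9]
opening: -0.001
```

```bash
python3 -c "
from h import *
n='scene';cv2.imwrite('pics/v9.png',cv2.resize(r.grab_frame(n)[200:360,260:420,::-1],(590,590)))
hinge=np.array([503.4,-202.1,30]);X=np.array([.955,-.297,0]);Y=np.array([.297,.955,0]);Z=np.array([0,0,1.])
a=.36;fx=X*np.cos(a)-Z*np.sin(a);fz=X*np.sin(a)+Z*np.cos(a)
d=90
for q in (0,.2,.4,.6,.8,1.0,1.2):
  h=115+d*np.tan(.26-q)
  P=hinge+fx*(-36)+Y*(36+d)+fz*h
  print(q,P.round(1),d/np.cos(.26-q))
print(fx)
"; python3 plan.py 545 -45 250 1.27 8 -1
```

```text
0 [555.4 -86.3 172.7] 93.13010486070331
0.2 [549.2 -84.4 155.4] 90.16224335627201
0.4 [543.1 -82.5 138.4] 90.88926087260822
0.6 [536.6 -80.5 120.5] 95.46492135317249
0.8 [529.2 -78.2  99.8] 104.93073225852504
1.0 [519.7 -75.2  73.4] 121.87384139255705
1.2 [505.9 -70.9  35. ] 152.59719794286175
[ 0.89378147 -0.27796136 -0.35227423]
0.27 2.45 -0.21 0.0 0.0 -0.175 -1.0; -0.16 2.46 -0.21 0.0 0.0 -0.175 -1.0; -0.59 2.39 -0.22 0.0 0.0 -0.175 -1.0; -1.0 2.25 -0.22 0.0 0.0 -0.175 -1.0; -1.37 2.05 -0.22 0.0 0.0 -0.175 -1.0; -1.71 1.78 -0.22 0.0 0.0 -0.175 -1.0; -1.99 1.45 -0.22 0.0 0.0 -0.175 -1.0; -2.22 1.08 -0.22 0.0 0.0 -0.175 -1.0; 
 step 24.748577296026255 turn 0.1750476601299531 now [549.3 152.1 232.3] [ 3.138  0.    -0.13 ] [-2.1 -4.3 -1.7] 0.0 11.0
```

View pics/v9.png

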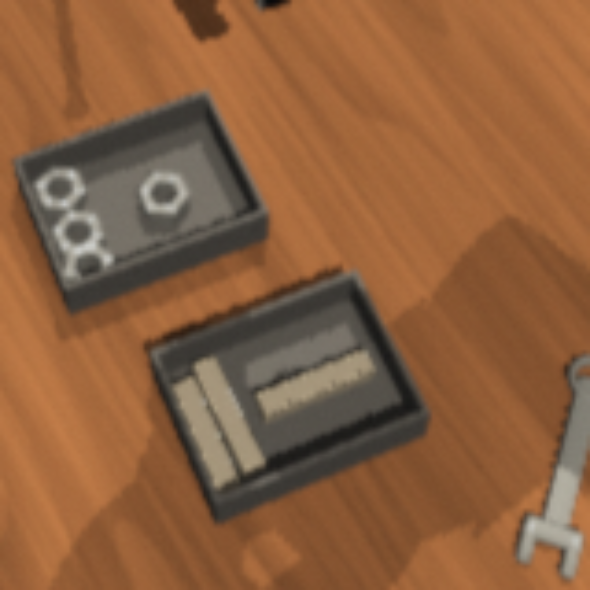

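Both loose parts are in the right bins: nut at (163,193), stick lying flat at (315,382) clear of the walls. Next, the kickstand.

```bash
python3 plan.py 558 -87 225 1.27 11 -1
```

```text
0.36 2.15 0.07 0.0 0.0 -0.127 -1.0; 0.09 2.17 0.07 0.0 0.0 -0.127 -1.0; -0.19 2.17 0.07 0.0 0.0 -0.127 -1.0; -0.46 2.13 0.07 0.0 0.0 -0.127 -1.0; -0.73 2.05 0.07 0.0 0.0 -0.127 -1.0; -0.98 1.94 0.07 0.0 0.0 -0.127 -1.0; -1.22 1.8 0.07 0.0 0.0 -0.127 -1.0; -1.44 1.63 0.07 0.0 0.0 -0.127 -1.0; -1.64 1.43 0.07 0.0 0.0 -0.127 -1.0; -1.81 1.21 0.07 0.0 0.0 -0.127 -1.0; -1.95 0.97 0.07 0.0 0.0 -0.127 -1.0; 
 step 21.765318567764194 turn 0.12730738918542045 now [549.3 152.1 232.3] [ 3.138  0.    -0.13 ] [-2.1 -4.3 -1.7] 0.0 11.0
```

Request:
jog_arm --increments "0.35 2.15 0 0 0 -0.127 -1; 0.1 2.15 0 0 0 -0.127 -1; -0.2 2.15 0 0 0 -0.127 -1; -0.45 2.1 0 0 0 -0.127 -1; -0.7 2.05 0 0 0 -0.127 -1; -1 1.95 0 0 0 -0.127 -1; -1.2 1.8 0 0 0 -0.127 -1; -1.45 1.6 0 0 0 -0.127 -1"

```text
clock: 11.8
eef_pos: [559.1, -15.1, 231.9]
tcp_rot: [3.141, -0.001, 0.891]
contact_force: [-0.0, 0.0, -0.4]
opening: 0.001
```

```bash
python3 plan.py 558 -87 205 1.27 3 -1
```

```text
-1.89 1.48 0.9 0.0 -0.0 -0.126 -1.0; -2.06 1.23 0.9 0.0 -0.0 -0.126 -1.0; -2.2 0.96 0.9 0.0 -0.0 -0.126 -1.0; 
 step 25.597867989786632 turn 0.12633741915193072 now [559.1 -15.1 231.9] [ 3.141e+00 -1.000e-03  8.910e-01] [-0.   0.  -0.4] 0.0 11.8
```

Request:
jog_arm --increments "-1.9 1.5 0.8 0 0 -0.126 -1; -2 1.2 0.8 0 0 -0.126 -1; -1.6 0.8 0.8 0 0 -0.126 -1; 0 0 0.5 0 0 0 -1; 0 0 0 0 0 0 -1; 0 0 0 0 0 0 -1; 0 0 0 0 0 0 -1; 0 0 0 0 0 0 -1"

```text
clock: 12.6
eef_pos: [559.0, -79.0, 202.1]
tcp_rot: [3.141, -0.0, 1.264]
contact_force: [0.5, 0.7, 0.1]
opening: 0.002
```

```bash
python3 plan.py 558 -87 195 1.27 3 -1; python3 -c "
from h import *
n='scene';s=r.grab_frame(n)[60:200,220:360,::-1]
n='top';t=r.grab_frame(n)[140:280,340:480,::-1]
cv2.imwrite('pics/v10.png',cv2.resize(np.hstack([s,t]),(800,400)))
print((proj('scene',r.sense()['eef_pos'])-[220,60])*400/140)
"
```

```text
-0.26 0.05 0.24 0.0 -0.0 -0.002 -1.0; -0.27 0.05 0.24 0.0 -0.0 -0.002 -1.0; -0.27 0.05 0.24 0.0 -0.0 -0.002 -1.0; 
 step 3.5854923112739003 turn 0.002087710144057119 now [559.  -79.  202.1] [ 3.141 -0.     1.264] [0.5 0.7 0.1] 0.0 12.6
[[177.69236363 236.21736016]]
```

View pics/v10.png

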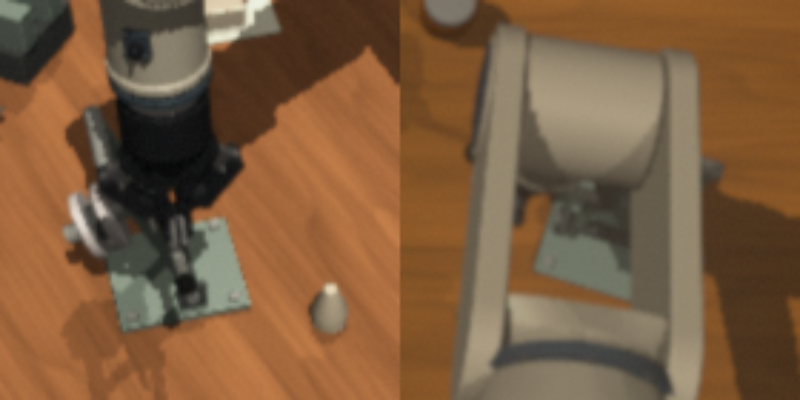

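Left half (scene): the closed fingertips at about (178,236) are directly above the leg, whose foot is at (188,290); right half (top) is hidden by the arm. Push down following the tilted leg plane.

Request:
jog_arm --increments "-0.7 0 0.8 0 0 0 -1; 0 0 0.8 0 0 0 -1; 0 -0.2 0.6 0 0 0 -1; 0 -0.35 1 0 0 0 -1; 0 -0.35 1 0 0 0 -1; 0 -0.35 1 0 0 0 -1; 0 -0.35 1 0 0 0 -1; 0 -0.35 1 0 0 0 -1"

```text
clock: 13.5
eef_pos: [537.4, -80.4, 128.6]
tcp_rot: [-3.141, 0.0, 1.264]
contact_force: [-0.2, -0.5, 0.3]
opening: 0.003
```

```bash
python3 plan.py 558 -87 195 1.27 3 -1; python3 -c "
from h import *
n='scene';s=r.grab_frame(n)[60:200,220:360,::-1]
cv2.imwrite('pics/v11.png',cv2.resize(s,(560,560)))
"
```

```text
-0.0 0.72 -2.21 -0.0 0.0 -0.002 -1.0; -0.01 0.72 -2.21 -0.0 0.0 -0.002 -1.0; -0.01 0.72 -2.21 -0.0 0.0 -0.002 -1.0; 
 step 23.283243837530016 turn 0.002011836177443671 now [537.4 -80.4 128.6] [-3.141  0.     1.264] [-0.2 -0.5  0.3] 0.0 13.5
```

View pics/v11.png

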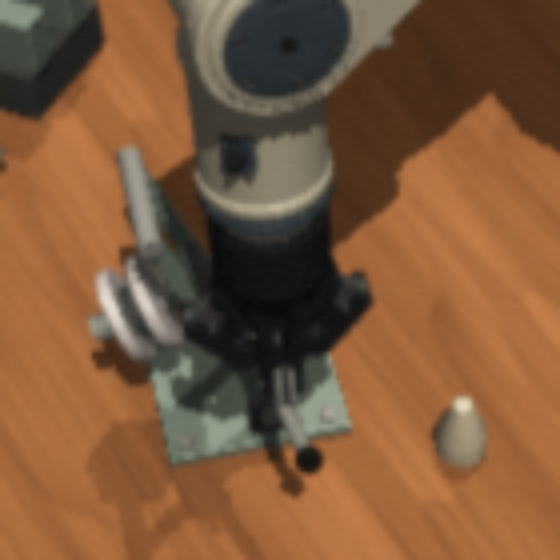

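```bash
cat > leg.py <<'E'
from h import *
hinge=np.array([503.4,-202.1,30]);X=np.array([.955,-.297,0]);Y=np.array([.297,.955,0]);Z=np.array([0,0,1.])
def foot(q,a=.36,r_=140):
  fx=X*np.cos(a)-Z*np.sin(a);fz=X*np.sin(a)+Z*np.cos(a)
  return hinge+fx*(-24-12*r_/140)+Y*(36+r_*np.cos(.26-q))+fz*(115+r_*np.sin(.26-q))
E
python3 -c "
from leg import *
for q in np.arange(0,1.5,.145): print(round(q,2),foot(q).round(0),proj('scene',foot(q)).round(1),((proj('scene',foot(q))-[220,60])*4).round(0),((proj('scene',foot(q,r_=100))-[220,60])*4).round(0))
print(((proj('scene',r.sense()['eef_pos'])-[220,60])*4))
"
```

```text
0.0 [573. -44. 184.] [[284.3 158.2]] [[257. 393.]] [[248. 360.]]
0.14 [567. -39. 165.] [[287.8 163.4]] [[271. 414.]] [[258. 375.]]
0.29 [561. -36. 146.] [[291.  167.8]] [[284. 431.]] [[267. 388.]]
0.43 [553. -36. 127.] [[293.9 171.2]] [[295. 445.]] [[275. 398.]]
0.58 [545. -38. 109.] [[296.4 173.6]] [[305. 455.]] [[282. 405.]]
0.72 [537. -44.  92.] [[298.4 175. ]] [[314. 460.]] [[288. 409.]]
0.87 [528. -52.  75.] [[300.1 175.4]] [[320. 462.]] [[293. 411.]]
1.01 [519. -62.  61.] [[301.2 174.8]] [[325. 459.]] [[297. 410.]]
1.16 [510. -75.  48.] [[302.  173.4]] [[328. 453.]] [[299. 406.]]
1.3 [501. -90.  37.] [[302.2 171. ]] [[329. 444.]] [[300. 400.]]
1.45 [ 492. -106.   29.] [[302. 168.]] [[328. 432.]] [[300. 392.]]
[[285.96263169 391.64661408]]
```

The foot at (308,458) matches q≈0.6; keep pushing past centre.

Request:
jog_arm --increments "0 -0.35 1 0 0 0 -1; 0 -0.35 1 0 0 0 -1; 0 -0.35 1 0 0 0 -1; 0 -0.4 1 0 0 0 -1; 0 0 0 0 0 0 -1; 0 0 0 0 0 0 -1; 0 0 0 0 0 0 -1; 0 0 0 0 0 0 -1"

```text
clock: 14.35
eef_pos: [524.8, -76.1, 90.1]
tcp_rot: [3.141, -0.0, 1.264]
contact_force: [-0.6, 0.8, -0.3]
opening: 0.004
```

```bash
python3 -c "
from h import *
n='scene';s=r.grab_frame(n)[60:200,220:360,::-1]
cv2.imwrite('pics/v12.png',cv2.resize(s,(560,560)))
"
```

```text
(no output)
```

View pics/v12.png

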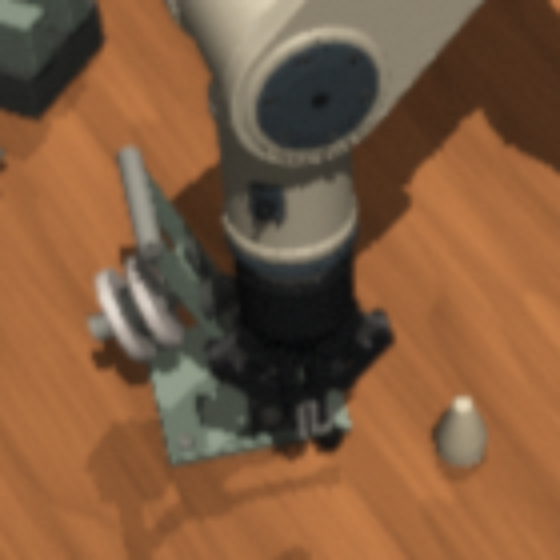

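The foot is now at (330,436), matching q=1.45 (predicted (328,432)): the leg has snapped down. Before going to the bar I check the hub's clearance to the fingers.

```bash
python3 -c "
from m import *
from leg import *
# rightmost (near) wheel disc top in scene crop vs top crop edges
for a,b in (((85,240),(470,130)),((120,228),(400,95)),((85,240),(415,88))):
  p,e=tri(S2(*a),T2(*b));d=p-hinge;print(p.round(0),e.round(1),'frame x,y,z',round(d@X),round(d@Y),round(p[2]))
for z in (100,150,190):
  p=plane('top',T2(415,86),z)-hinge;q=plane('scene',S2(72,275),z)-hinge;print(z,p@X,p@Y,q@X,q@Y)
"; python3 plan.py 567 -222 250 1.268 4 0.1
```

```text
[ 589. -254.  121.] 0.2 frame x,y,z 97 -24 121
[ 594. -196.  184.] 14.1 frame x,y,z 85 32 184
[ 605. -212.  166.] 3.7 frame x,y,z 99 21 166
100 115.95344180840051 8.644598800407799 108.79344673332258 -18.897982546141318
150 105.67938053000267 17.74994178921777 108.48670285759627 30.273303506993273
190 97.46013150728447 25.03421618026571 108.24130775701526 69.61033234950077
-3.16 2.11 -4.0 0.0 -0.0 -0.001 0.1; -3.16 2.11 -4.0 0.0 -0.0 -0.001 0.1; -3.16 2.11 -4.0 0.0 -0.0 -0.001 0.1; -3.16 2.1 -4.0 0.0 -0.0 -0.001 0.1; 
 step 55.149198146682785 turn 0.0010960809417617007 now [524.7 -76.1  90.1] [ 3.141 -0.     1.264] [-0.5 -0.1 -0.5] 0.0 14.4
```

Request:
jog_arm --increments "0 0 -3 0 0 0 -1; 0 0 -4.5 0 0 0 -1; 0 0 -4.5 0 0 0 -0.5; 0 0.5 -3 0 0 0 0.1; -2 1.5 -1 0 0 0 0.1; -3.5 2 0 0 0 0 0.1; -3.5 2.2 0 0 0 0 0.1; -3.5 2.2 0 0 0 0 0.1"

```text
clock: 15.2
eef_pos: [566.9, -222.0, 250.4]
tcp_rot: [3.14, 0.0, 1.264]
contact_force: [0.2, 0.4, -0.3]
opening: 0.551
```

```bash
python3 plan.py 567 -222 245 1.268 2 0.1; python3 -c "
from leg import *
n='scene';s=r.grab_frame(n)[60:200,220:360,::-1]
t=r.grab_frame('top')[140:280,340:480,::-1]
cv2.imwrite('pics/v13.png',cv2.resize(np.hstack([s,t]),(800,400)))
print((proj('top',foot(1.45))-[340,140])*400/140,(proj('scene',foot(1.45))-[220,60])*400/140)
"
```

```text
0.0 0.0 0.27 0.001 0.0 -0.002 0.1; 0.0 0.0 0.27 0.001 0.0 -0.002 0.1; 
 step 2.679191939876873 turn 0.0019697028018464337 now [ 566.9 -222.   250.4] [3.14  0.    1.264] [ 0.2  0.4 -0.3] 0.55 15.2
[[120.46093405 243.58192874]] [[234.39016838 308.47842814]]
```

View pics/v13.png

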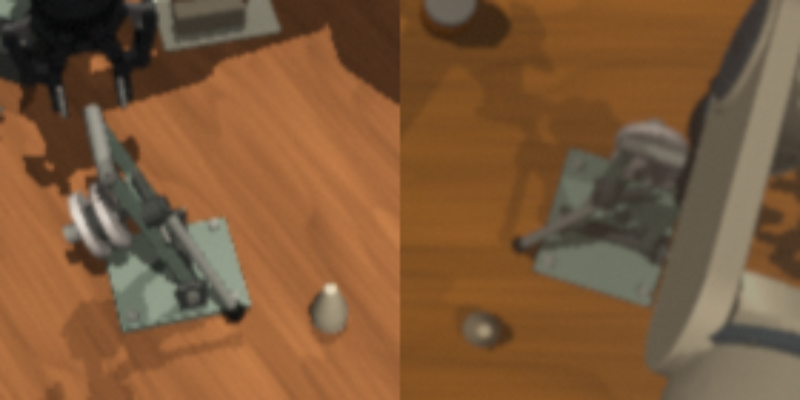

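Both views show the leg down: foot at scene-crop (233,310) and top-crop (120,243), each within 2 px of the q=1.45 prediction. The fingers hang above the bar. Descend 62 mm and pinch.

Request:
jog_arm --increments "0 0 2 0 0 0 0.1; 0 0 2 0 0 0 0.1; 0 0 1.5 0 0 0 0.1; 0 0 0.7 0 0 0 0.1; 0 0 0 0 0 0 0.1; 0 0 0 0 0 0 -0.2; 0 0 0 0 0 0 -0.4; 0 0 0 0 0 0 -0.4"

```text
clock: 16.1
eef_pos: [567.0, -220.7, 188.4]
tcp_rot: [3.14, 0.0, 1.264]
contact_force: [-0.1, 0.7, -0.1]
opening: 0.301
```

```bash
python3 -c "
from leg import *
s=r.grab_frame('scene')[60:200,220:360,::-1]
cv2.imwrite('pics/v14.png',cv2.resize(s,(560,560)));q=r.sense();print(q['eef_pos'],q['contact_force'],q['opening'])
"
```

```text
[ 566.86799388 -220.6560112   188.29022325] [0.17298536 1.38080241 0.06004863] 0.3035853015818874
```

View pics/v14.png

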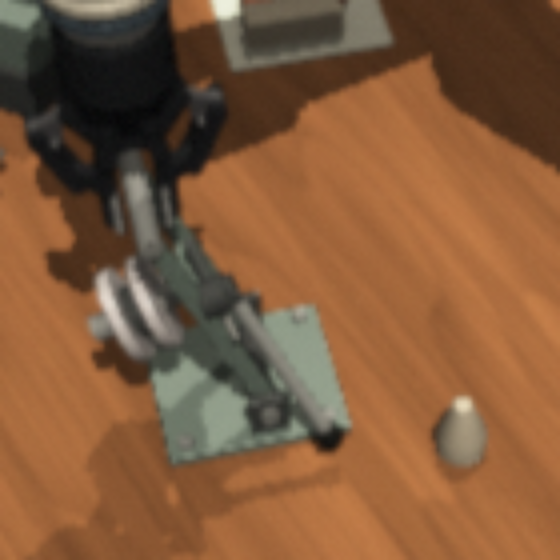

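The fingers straddle the bar at about (135,200), with the bar centred between the tips at (115,225) and (170,220). Close.

Request:
jog_arm --increments "0 0 0 0 0 0 -1; 0 0 0 0 0 0 -1; 0 0 0 0 0 0 -1; 0 0 0 0 0 0 -1; 0 0 0 0 0 0 -1; 0 0 0 0 0 0 -1; 0 0 0 0 0 0 -1; 0 0 0 0 0 0 -1" --squeeze 60

```text
clock: 16.95
eef_pos: [567.2, -220.8, 188.2]
tcp_rot: [3.14, 0.0, 1.264]
contact_force: [2.4, -0.7, 5.4]
opening: 0.192
```

```bash
python3 -c "
import numpy as np
a=.36-np.arange(17)*.36/16
x=190*np.sin(a);z=190*np.cos(a);print(np.diff(x).round(2),(-np.diff(z)).round(2),x[0],z[0])"
```

```text
[-4.02 -4.05 -4.08 -4.11 -4.13 -4.16 -4.18 -4.2  -4.21 -4.23 -4.24 -4.25
 -4.26 -4.27 -4.27 -4.27] [-1.46 -1.37 -1.28 -1.19 -1.09 -1.   -0.91 -0.81 -0.72 -0.62 -0.53 -0.43
 -0.34 -0.24 -0.14 -0.05] 66.9321043222671 177.8203964988076
```

Request:
jog_arm --increments "0 -0.4 -0.15 0 0 0 -1; 0 -0.4 -0.14 0 0 0 -1; 0 -0.41 -0.13 0 0 0 -1; 0 -0.41 -0.12 0 0 0 -1; 0 -0.41 -0.11 0 0 0 -1; 0 -0.42 -0.1 0 0 0 -1; 0 -0.42 -0.09 0 0 0 -1; 0 -0.42 -0.08 0 0 0 -1"

```text
clock: 17.75
eef_pos: [537.1, -211.6, 198.2]
tcp_rot: [3.136, 0.001, 1.264]
contact_force: [6.7, -3.4, 5.2]
opening: 0.19
```

```bash
python3 -c "
from leg import *
s=r.grab_frame('scene')[60:200,220:360,::-1]
cv2.imwrite('pics/v15.png',cv2.resize(s,(560,560)));q=r.sense();print(q['eef_pos'],q['contact_force'],q['opening'],(q['eef_pos']-hinge)@X,(q['eef_pos']-hinge)@Y)
"
```

```text
[ 536.53267491 -211.47290803  198.2513658 ] [ 4.73527244 -1.62054982  4.70570557] 0.18973216974462992 34.42545822399889 0.8892772828891005
```

View pics/v15.png

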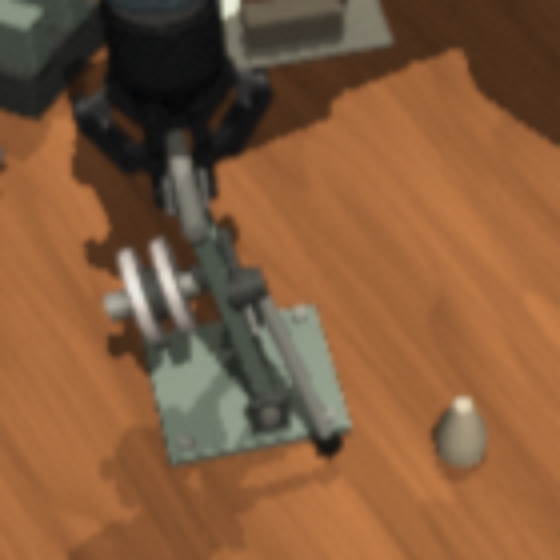

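The frame is coming up with the gripper (bar at (185,185)), forces of a few N. Continue to upright.

Request:
jog_arm --increments "0 -0.42 -0.07 0 0 0 -1; 0 -0.42 -0.06 0 0 0 -1; 0 -0.42 -0.05 0 0 0 -1; 0 -0.43 -0.04 0 0 0 -1; 0 -0.43 -0.03 0 0 0 -1; 0 -0.43 -0.02 0 0 0 -1; 0 -0.43 -0.01 0 0 0 -1; 0 -0.43 -0.01 0 0 0 -1"

```text
clock: 18.6
eef_pos: [504.1, -201.6, 201.2]
tcp_rot: [3.137, 0.001, 1.264]
contact_force: [2.3, -4.7, 8.3]
opening: 0.187
```

Request:
jog_arm --increments "0 0 0 0 0 0 -1; 0 0 0 0 0 0 -1; 0 0 0 0 0 0 -1; 0 0 0 0 0 0 -1; 0 0 0 0 0 0 -1; 0 0 0 0 0 0 -1; 0 0 0 0 0 0 -1; 0 0 0 0 0 0 -1"

```text
clock: 19.4
eef_pos: [504.0, -201.6, 201.2]
tcp_rot: [3.137, 0.001, 1.264]
contact_force: [2.3, -3.3, 11.3]
opening: 0.186
```

```bash
python3 -c "
from leg import *
im=r.grab_frame('scene');t=r.grab_frame('top')
cv2.imwrite('pics/scene_e.png',im[:,:,::-1]);cv2.imwrite('pics/top_e.png',t[:,:,::-1])
s=im[60:200,220:360,::-1]
cv2.imwrite('pics/v16.png',cv2.resize(s,(560,560)));q=r.sense();print(q['eef_pos'],q['contact_force'],q['opening'],(q['eef_pos']-hinge)@X,(q['eef_pos']-hinge)@Y)
f=lambda n,p:((proj(n,p)-[220,60])*4).round(0)
for a in(-.06,0,.06,.12):
  b=hinge+190*(X*np.sin(a)+Z*np.cos(a));print(a,f('scene',b+48*Y),f('scene',b-48*Y),f('scene',foot(1.45,a)))
"
```

```text
[ 504.05333764 -201.5611624   201.19212207] [ 1.91795958 -3.29485207 10.82432584] 0.19113519635752246 0.46390268048417904 0.7086311877025799
-0.06 [[263. 212.]] [[237. 118.]] [[324. 446.]]
0 [[247. 215.]] [[221. 121.]] [[325. 444.]]
0.06 [[230. 218.]] [[204. 124.]] [[326. 442.]]
0.12 [[213. 222.]] [[188. 128.]] [[327. 440.]]
```

View pics/v16.png

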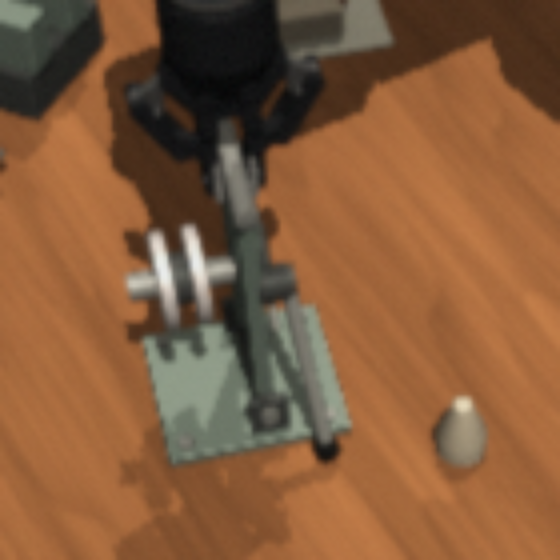

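View pics/scene_e.png

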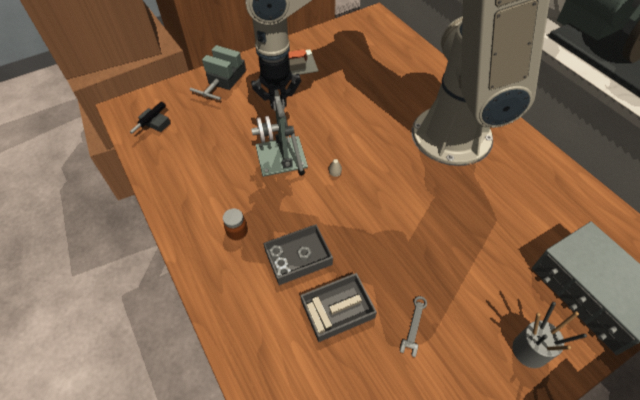

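The frame stands upright in the grip. The bar's near end is at (243,219), against a predicted (247,215) for angle 0. The foot at (326,448) is down, against a predicted (325,444). In the full view the nut (304,253) and stick (345,304) lie in their bins, and the jar, cone and wrench are where they were. Handing in.

```bash
python3 -c "
from rig import r
s=r.sense();print(s['clock'],s['eef_pos'],s['contact_force'],s['opening']);print(r.sign_off())"
```

```text
19.5 [ 504.05333764 -201.5611624   201.19212207] [ 1.91795958 -3.29485207 10.82432584] 0.19113519635752246
the job is handed in; nothing more can be done
None
```

The job is done and handed in at 19.5 s, with the gripper still holding the frame upright by its top bar.

- **Nut and stick:** the nut is lying flat in the nut bin and the stick is lying flat in the stick bin, both clear of the walls and the fixed parts.
- **Kickstand:** I pushed it over its centre before touching the frame. Both camera views put the foot within about 2 px of where it should be fully down (q = 1.45).
- **Frame:** the last checks put the frame angle within about 0.01 rad of upright. The gripper is holding at a 60 N squeeze, and the arm position was unchanged over the last 0.8 s.
- **Bystanders:** the jar, felt cone and wrench are where they were in the first picture.

Two readings did not match perfectly:

- **Cameras:** the two views disagreed by 3 to 8 mm on bench positions. I averaged them, and every grasp and placing worked.
- **Tool force:** at the end the tool reads about 11 N upward, so the gripper is pressing lightly down on the bar. I left it, as it is well under the limits.

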